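# Roll the clay tube home under the kiln shelf strip

### The job

Take the wooden paddle from its stand and with its blade gently roll the clay tube that lies at the open end of the kiln cradle along the two rails, slowly (under 10 cm a second), under the shelf strip and into the free pair of notches, so that it rests there beside the tube already loaded. Touch the tube with the paddle only, keep it on the rails, and do not knock the loaded tube, the shelf strip, the lamp bowls on it or the black jug. Then stand the paddle back in the slot of its stand, handle up, and let go.

Things in the scene. Friction and masses are not known exactly. Their poses are not given: they have to be found in the camera images.
- tube: red clay tube, 60 mm outside diameter, 160 mm long, 0.27 to 0.53 kg, two cream bands; lies across the rails at the cradle's open end. Rolls with some resistance, so it soon stops when not pushed. Origin on its axis, in the middle; its y axis is the tube's axis (x and z turn as it rolls). On the rails its axis is 70 mm above the cradle's underside
- cradle: cream kiln cradle fixed to the bench, base slab 340 mm (x) by 300 mm (y) by 15 mm, with two rails. Origin: centre of its underside; x points along the rails from the open loading end (towards the robot) to the stops at the far end, y across, z up. Stops at x = +160 mm, 64 mm high
- lane (a point): middle of the lane between the rails at the open end, at the height of the rail tops (x = -170, z = 40 mm in the cradle's frame, same axes). Rails 14 mm wide, centred 57 mm either side; the lane between is 100 mm wide and its floor lies 25 mm below the rail tops, so the blade can run in it. Guide lips outside the rails 88 mm from the middle, 12 mm higher than the rail tops
- free_seat (a point): where the tube's centre is when it lies in the free notches: x = +50, z = 67.5 mm in the cradle's frame, same axes. Each rail has two square notches 24 mm long (x) and 6 mm deep, at x = +50 (free) and x = +125 mm (loaded). A tube sinks 2.5 mm into a pair of notches and stays there
- deck: cream shelf strip bridging the rails on four round props 32 mm across (x = +4 and +58, y = +128 and -128 mm); fixed to the cradle, same origin and axes. Strip: x = -18 to +80 mm, y = -150 to +150 mm, underside at z = 145, top at 159 mm. It covers the free notches
- deck_edge (a point): middle of the strip's near lower edge (x = -18, z = 145 mm in the cradle's frame). It overhangs 38 mm in front of a tube in the free notches, so an upright paddle cannot follow the tube home: tilt the paddle 30 to 50 degrees from vertical, handle towards the open end, blade leading under the edge
- paddle: wooden paddle, 200 mm long, 0.1 kg, standing handle up in the stand. Origin: middle of the blade's lower end; z runs up along the paddle. Blade z = 0 to 105 mm, 64 mm wide (y), 12 mm thick (x). Straight rectangular handle z = 100 to 200 mm, 26 mm wide (y), 20 mm thick (x), red band near its end; both faces alike
- stand: wooden stand block fixed to the bench, 96 mm (x) by 130 mm (y), 75 mm high. Origin: centre of its underside, z up. Upright slot in its middle, 18 mm (x) by 74 mm (y), its floor at z = 10 mm; the top 12 mm flare at 45 degrees to a mouth of 42 by 98 mm. The paddle stands on the slot's floor, blade width along the stand's y
- loaded_tube: like the tube to be rolled; lies loose in the far pair of notches; origin at its middle. 15 mm of air remains between it and a tube in the free notches; leave it alone
- lamp0: small red clay oil-lamp bowl, 68 mm across and 25 mm high, standing loose on the shelf strip; origin at the centre of its underside; leave it alone
- lamp1: small red clay oil-lamp bowl, 68 mm across and 25 mm high, standing loose on the shelf strip; origin at the centre of its underside; leave it alone
- lamp2: small red clay oil-lamp bowl, 68 mm across and 25 mm high, standing loose on the shelf strip; origin at the centre of its underside; leave it alone
- jug: round black clay jug, 116 mm across, 130 mm high, loose on the bench on the other side of the cradle from the stand; origin at the centre of its underside; leave it alone
Mind the look-alikes: they are no part of the job. Of the things shaped like the stand, the wooden one is meant.

How it is judged:
By the outcome, as a careful person would: the job done as asked, in the order asked, and still so for the second after the job is handed in, with the robot touching nothing.
It also fails if it takes over 64 s, if anything falls off the work surface, if the arm or the gripper's body presses on something with over 40 N, if the wrist force passes 120 N, or if a joint passes its speed limit or range.

### The arm

A 6-joint arm with a two-finger parallel gripper is mounted at the origin on the work surface. World frame = base frame: x ahead of the robot, y to its left, z up, the work surface at z = 0. Lengths are in m, angles in rad, forces in N, time in s.
With the tool pointing down it reaches from about 0.3 to 0.85 m from the base axis. Payload 4.2 kg.
Tool frame: the origin (TCP) lies midway between the tips of the shut fingers; the grasp point (between the pads) lies 19 mm behind it (r.pinch_z is the distance from the TCP to the grasp point, in m); z points along the fingers, y is the direction in which the jaws open and shut (so a half turn about z gives the same grasp; the last joint's range is limited). The gripper opens to 91 mm and grips with 3 to 60 N. Pads are 32 mm wide; open, the fingers measure 118 mm over their backs; the gripper's body (76 mm by 178 mm) begins 60 mm behind the grasp point.
Start: joints at [-1.162, 0.32, 1.565, -0, 1.257, -0.02], TCP at [0.239, -0.523, 0.214] pointing down, gripper open.
Joint ranges: [-3.11, 3.11], [-0.84, 2.01], [0.21, 2.61], [-1.34, 4.49], [0.05, 2.63], [-2.56, 2.56]. Speed limits (rad/s): [2.57, 2.57, 3.14, 3.14, 3.14, 3.14].

### API

Orientations are given as a unit quaternion [w, x, y, z].
In Python, from bench import sensors, vision, ticket, r gives the robot as it stands. The module is installed in compiled form; this text tells all that it offers.
- The arm moves only by the tool arm_command, never from a script. Its arguments are lists of equal length, an entry for each row: "delta_pos": the shift along the tool's x, y, z in cm, a list of three; "delta_rot": the turn, a rotation vector about the tool's x, y, z in rad, a list of three; "fingers": the gripper command: -1 is fully open, 1 is shut, values between are in proportion. A call has 1 to 12 rows; each row is the pose to reach, as a shift and turn from the pose commanded when the call began, along the tool's axes at that moment; what a row does not reach only later rows make up. A row lasts 1/8 s, in which the tool goes at most 62.5 mm and 10.7 degrees, less where a joint would pass 70% of its speed; a pose out of reach is approached as far as the arm can. A call with a gripper value outside its range is refused whole. The fingers move at their own pace and stop on an object; the grip force is fixed at half the most. Time passes only in rows, so rows that repeat a pose let the fingers close. It gives the time, the measured TCP pose, the force and the opening at its end, in the units of the state.
- sensors.state(): the state, without advancing time (a new reading comes with each control period).
- vision.read_camera(name): name is "scene" or "top"; returns (picture, depth): 480x640x3 uint8, red, green, blue; 480x640 float32, m along the optical axis (not along the pixel's ray), 0 where there is no reading.
- vision.camera_info(name): a dict with "K" (3x3 intrinsics, pixels), "k1" (the pictures are not rectified: a ray, as slopes to the right and down, at radius r is drawn at 1 + k1 r^2 times it, then the intrinsics apply), "view" (4x4, takes a point from world to camera coordinates). Camera axes: x right, y down, z forward; pixel columns grow to the right and rows downward; lengths in m; the calibration is good to about 2 mm. A picture is of the moment at which its call begins. camera_info takes no time and is no camera call.
- ticket.close_job(): hands the job in, once; it reports no verdict.
The state is a dict: "t": time; "joint_pos": joint angles; "joint_vel": joint speeds; "tau": joint torques, N m; "position": TCP position; "tcp_rot": TCP orientation; "wrist_force": force on the tool from outside, world axes, zero at the start; "moment": the same for the moment, N m; "width": opening from 0.0 (shut) to 1.0 (fully open).
Only numpy, scipy, OpenCV 4.12 (cv2) and the standard library are available. Lean on these libraries where they do the work, as an engineer would, in place of code of your own. Each camera call takes 0.05 s, during which the arm holds its last target.

## Working session

There is one attempt and no reset: what is moved stays moved. The work goes in short steps, Python scripts to look and compute and a tool call to move; the robot and the scene stay as the last step left them, time stands still between calls to the robot, and variables do not carry over. Pictures are saved under pics/ and viewed, and the job is handed in when it is done.

Besides the shell and the picture viewer there is one more tool, called after "Request:" as a command line: name --argument value ..., lists and objects as JSON in quotes. arm_command: Moves the arm, as the interface text tells. Its arguments: {"type":"object","properties":{"delta_pos":{"type":"array","items":{"type":"array","items":{"type":"number"}}},"delta_rot":{"type":"array","items":{"type":"array","items":{"type":"number"}}},"fingers":{"type":"array","items":{"type":"number"}}},"required":["delta_pos","delta_rot","fingers"]}

```bash
mkdir -p pics; python3 - <<'E'
from bench import sensors, vision, ticket, r
import cv2,numpy as np
for n in ("scene","top"):
    p,d=vision.read_camera(n); cv2.imwrite(f"pics/{n}0.png",p[:,:,::-1]); np.save(f"{n}0.npy",d); 
    np.save(f"{n}0p.npy",p); print(n,vision.camera_info(n))
print(sensors.state(), r.pinch_z)
E
```

```text
scene {'K': array([[532.91746087,   0.        , 314.71485423],
       [  0.        , 532.91746087, 236.9213662 ],
       [  0.        ,   0.        ,   1.        ]]), 'k1': -0.08957039077165835, 'view': array([[ 0.03550631,  0.9993645 ,  0.00314636, -0.07880081],
       [ 0.85188664, -0.02862017, -0.52294363, -0.42934554],
       [-0.52252125,  0.02124814, -0.85236146,  1.5225424 ],
       [ 0.        ,  0.        ,  0.        ,  1.        ]])}
top {'K': array([[611.13972599,   0.        , 309.20504933],
       [  0.        , 611.13972599, 253.20697071],
       [  0.        ,   0.        ,   1.        ]]), 'k1': 0.03864454502013372, 'view': array([[-0.00996799, -0.99984085,  0.01479541,  0.04282736],
       [-0.9969177 ,  0.0087852 , -0.07796099,  0.60990106],
       [ 0.07781861, -0.01552692, -0.99684662,  1.604878  ],
       [ 0.        ,  0.        ,  0.        ,  1.        ]])}
{'t': 0.1, 'joint_pos': array([-1.16198201e+00,  3.20227548e-01,  1.56553324e+00, -2.23109520e-05,
        1.25738623e+00, -1.99866852e-02]), 'joint_vel': array([ 0.00192116, -0.0020855 , -0.00275549, -0.00039575, -0.0002942 ,
        0.00035865]), 'tau': array([ 6.20577066e-05, -4.13333130e+01, -2.32509810e+01,  7.29554286e-02,
        4.21806285e-02, -6.19364323e-05]), 'position': array([ 0.23890078, -0.52253951,  0.21321383]), 'tcp_rot': array([-7.60494222e-04,  9.77103091e-01,  2.12765000e-01, -1.60555040e-04]), 'wrist_force': array([0.347401  , 0.2926591 , 0.17422617]), 'moment': array([ 0.05501637, -0.06608375,  0.05325105]), 'width': 0.9966576711833495} 0.0188
```

View pics/scene0.png

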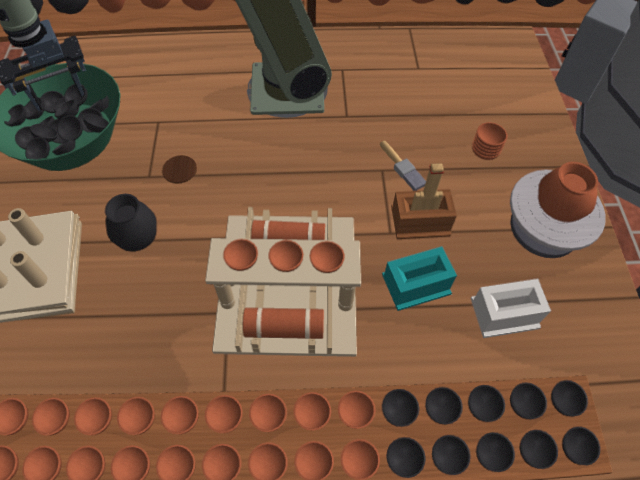

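View pics/top0.png

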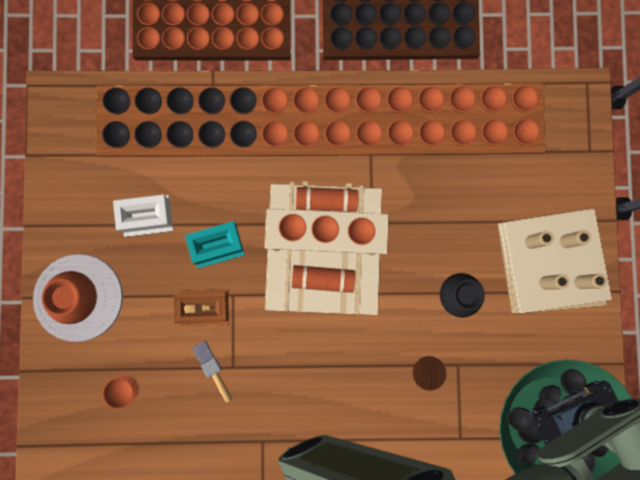

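The wooden stand with the upright paddle is at scene (424,212) and top (201,307). The teal and white blocks and the grey-bladed scraper are look-alikes. The tube at the open end is at top (323,278) and the loaded one at top (327,198). I'll enlarge these to confirm.

```bash
cat > h.py <<'E'
import numpy as np,cv2
from scipy.optimize import brentq
from bench import vision
CI={n:vision.camera_info(n) for n in("scene","top")}
def slopes(n,px):
    c=CI[n];K=c["K"];px=np.atleast_2d(np.asarray(px,float))
    return cv2.undistortPoints(px.reshape(-1,1,2),K,np.array([c["k1"],0,0,0.])).reshape(-1,2)
def ray(n,px):
    s=slopes(n,px);V=CI[n]["view"];R=V[:3,:3];o=-R.T@V[:3,3]
    d=np.c_[s,np.ones(len(s))]@R
    return o,d
def onplane(n,px,z):
    o,d=ray(n,px);t=(z-o[2])/d[:,2];return o+d*t[:,None]
def cloud(n,dep):
    v,u=np.mgrid[0:480,0:640];o,d=ray(n,np.c_[u.ravel(),v.ravel()])
    return (o+d*dep.reshape(-1,1)).reshape(480,640,3)
def proj(n,P):
    P=np.atleast_2d(np.asarray(P,float));V=CI[n]["view"];c=P@V[:3,:3].T+V[:3,3]
    return cv2.projectPoints(c,np.zeros(3),np.zeros(3),CI[n]["K"],np.array([CI[n]["k1"],0,0,0.]))[0].reshape(-1,2)
E
python3 - <<'E'
from h import *
p=np.load("top0p.npy");c=p[175:330,165:395]
cv2.imwrite("pics/topcrop.png",cv2.resize(c,None,fx=3.4,fy=3.4,interpolation=2)[:,:,::-1])
p=np.load("scene0p.npy");c=p[130:360,200:480]
cv2.imwrite("pics/scenecrop.png",cv2.resize(c,None,fx=2.6,fy=2.6,interpolation=2)[:,:,::-1])
for n in("top","scene"):
    C=cloud(n,np.load(n+"0.npy"));np.save(n+"C.npy",C)
C=np.load("topC.npy")
for u,v in [(170,240),(201,330),(325,310),(323,245),(323,278),(180,307),(200,307),(327,198),(350,300),(275,300)]: print(u,v,C[v,u].round(4))
E
```

```text
170 240 [ 0.6513  0.4117 -0.0021]
201 330 [ 0.4092  0.3279 -0.0044]
325 310 [ 0.4591 -0.0035  0.0164]
323 245 [0.6197 0.0052 0.1574]
323 278 [0.5411 0.0039 0.0982]
180 307 [0.4716 0.368  0.0783]
200 307 [0.4716 0.3056 0.151 ]
327 198 [ 0.7449 -0.0085  0.1033]
350 300 [ 0.4849 -0.0703  0.0177]
275 300 [0.4869 0.1291 0.0164]
```

View pics/topcrop.png

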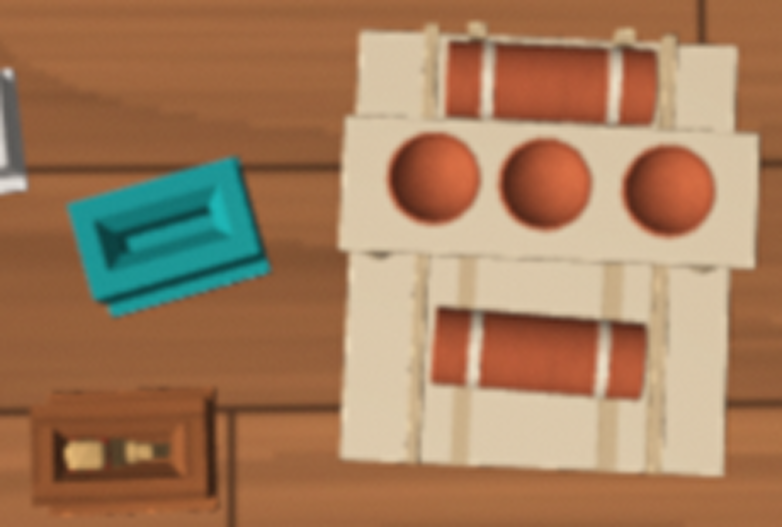

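View pics/scenecrop.png

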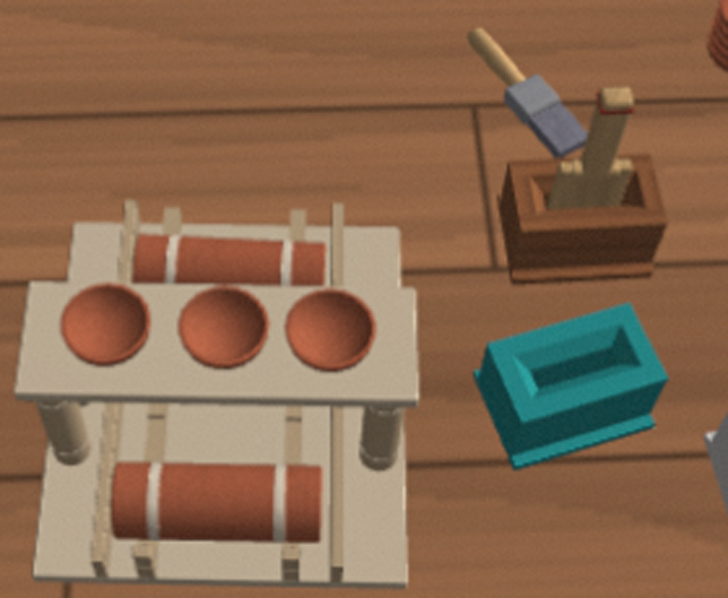

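The crops confirm it. The brown stand (top crop 125,450) holds the paddle, with its red band near the handle's end at scene crop (616,105). The tube to roll is at top crop (540,352), and the free notches show at scene crop (155,415) and (293,418). Next I'll measure poses.

```bash
python3 - <<'E'
from h import *
def rect(mask,n,z,name):
    k,_=cv2.findContours(mask.astype(np.uint8),0,cv2.CHAIN_APPROX_NONE);c=max(k,key=cv2.contourArea).reshape(-1,2)
    w=onplane(n,c,z)[:,:2]
    (cx,cy),(a,b),an=cv2.minAreaRect((w*1000).astype(np.float32))
    print(n,name,round(cx,1),round(cy,1),"size",round(a,1),round(b,1),"ang",round(an,2))
for n in("top","scene"):
    p=np.load(n+"0p.npy");hsv=cv2.cvtColor(p,cv2.COLOR_RGB2HSV);C=np.load(n+"C.npy");z=C[...,2];x=C[...,0];y=C[...,1]
    near=(x>.35)&(x<.85)&(abs(y)<.2)
    cream=(hsv[...,1]<90)&(hsv[...,2]>120)
    strip=near&(z>.14)&(z<.2)
    rect(strip,n,.159,"strip")
    red=near&(hsv[...,1]>140)&((hsv[...,0]<12)|(hsv[...,0]>172))
    slab=near&(z>.006)
    rect(slab&(x<.6 if n=="top" else x>0),n,.015,"slab(near part)" )
    for nm,lo,hi in(("tube",.48,.60),("loaded",.68,.80)):
        m=near&red&(x>lo)&(x<hi)&(z>.06)&(z<.115)
        P=C[m]; print(nm,m.sum(),"cent",P.mean(0).round(4),"y range",np.percentile(P[:,1],[.5,99.5]).round(4), "zmax",np.percentile(P[:,2],98).round(4))
        ends=[]
        for ys in np.arange(-.08,.08,.02):
            q=P[abs(P[:,1]-ys)<.01]
            if len(q)<30: continue
            # circle fit known r .03
            from scipy.optimize import least_squares
            s=least_squares(lambda c:np.hypot(q[:,0]-c[0],q[:,2]-c[1])-.03,[q[:,0].mean(),q[:,2].mean()-.02],loss="soft_l1",f_scale=.002).x
            ends.append((ys,*s))
        ends=np.array(ends);print(ends.round(4).tolist());print("slope",np.polyfit(ends[:,0],ends[:,1],1),ends[:,2].mean())
    st=(x>.38)&(x<.56)&(y>.2)&(y<.42)&(z>.055)&(z<.09)
    rect(st,n,.075,"stand")
    pd=(x>.38)&(x<.56)&(y>.2)&(y<.42)&(z>.195)
    if pd.sum():rect(pd,n,.210,"handle top");print(pd.sum(),C[pd].mean(0).round(4),C[pd][:,2].max())
E
```

```text
top strip 653.3 -3.9 size 299.4 98.6 ang 87.0
top slab(near part) 524.5 2.3 size 307.3 157.3 ang 89.49
tube 1105 cent [0.5396 0.0037 0.0953] y range [-0.0747  0.0813] zmax 0.1053
[[-0.08, 0.5333, 0.0705], [-0.06, 0.5345, 0.0703], [-0.04, 0.5365, 0.0702], [-0.02, 0.5384, 0.0705], [0.0, 0.5399, 0.0702], [0.02, 0.5414, 0.0703], [0.04, 0.5433, 0.0706], [0.06, 0.546, 0.0707]]
slope [0.0890659 0.5400707] 0.07039836666205579
loaded 1074 cent [ 0.744  -0.008   0.0923] y range [-0.0858  0.0683] zmax 0.1034
[[-0.08, 0.7436, 0.0673], [-0.06, 0.7443, 0.0676], [-0.04, 0.7467, 0.0676], [-0.02, 0.7474, 0.0681], [0.0, 0.7481, 0.0678], [0.02, 0.7488, 0.0674], [0.04, 0.7514, 0.0674], [0.06, 0.7516, 0.0671]]
slope [0.05849621 0.74832447] 0.06753711893636734
top stand 469.1 318.4 size 75.7 134.7 ang 1.69
top handle top 470.0 316.9 size 28.0 18.6 ang 89.35
107 [0.4697 0.3174 0.2089] 0.21652370023749512
scene strip 657.2 -5.9 size 298.4 103.3 ang 87.03
scene slab(near part) 612.9 -14.2 size 345.3 371.6 ang 86.71
tube 983 cent [ 5.463e-01 -4.000e-04  9.750e-02] y range [-0.0768  0.0791] zmax 0.1031
[[-0.08, 0.5329, 0.0706], [-0.06, 0.5347, 0.0704], [-0.04, 0.536, 0.0707], [-0.02, 0.5384, 0.0706], [0.0, 0.5405, 0.0701], [0.02, 0.5428, 0.0702], [0.04, 0.5437, 0.07], [0.06, 0.5463, 0.0702]]
slope [0.09601789 0.54039443] 0.0703635476841791
loaded 1860 cent [ 0.7576 -0.0114  0.0905] y range [-0.0896  0.066 ] zmax 0.0997
[[-0.08, 0.7446, 0.0672], [-0.06, 0.7455, 0.0679], [-0.04, 0.7466, 0.0676], [-0.02, 0.7478, 0.0673], [0.0, 0.7486, 0.0675], [0.02, 0.7496, 0.0675], [0.04, 0.7505, 0.0676], [0.06, 0.7516, 0.0674]]
slope [0.05001148 0.7486001 ] 0.06750448595409031
scene stand 477.4 313.7 size 89.4 133.5 ang 1.89
scene handle top 476.7 313.6 size 25.1 32.4 ang 81.23
133 [0.474  0.3151 0.206 ] 0.21204809238418598
```

```bash
cat >> h.py <<'E'
from scipy.spatial.transform import Rotation as Ro
from bench import sensors
def toolR(ydeg,tilt=0.):
    # tool y horizontal-ish along yaw ydeg when tilt=0, z down; tilt (deg): handle(back) towards -y dir -> z leans to +y dir
    a=np.radians(ydeg);e=np.array([np.cos(a),np.sin(a),0]);t=np.radians(tilt)
    z=np.sin(t)*e-np.cos(t)*np.array([0,0,1]);y=np.cos(t)*e+np.sin(t)*np.array([0,0,1])
    return Ro.from_matrix(np.c_[np.cross(y,z),y,z])
def cur():
    s=sensors.state();q=s["tcp_rot"];return s,np.array(s["position"]),Ro.from_quat([q[1],q[2],q[3],q[0]])
def delta(P,R,p0,R0):
    return (R0.inv().apply(np.asarray(P)-p0)*100).round(2),(R0.inv()*R).as_rotvec().round(3)
E
python3 - <<'E'
from h import *
s,p,R=cur(); p=np.array([.239,-.523,.214])
for P in([.239,-.523,.36],[.47,.317,.36],[.47,.317,.29]): print(delta(P,toolR(1.8),p,R))
E
```

```text
(array([  0.  ,  -0.02, -14.6 ]), array([-1.000e-03, -1.000e-03, -1.173e+00]))
(array([ 55.93, -66.81, -14.5 ]), array([-1.000e-03, -1.000e-03, -1.173e+00]))
(array([ 55.93, -66.8 ,  -7.5 ]), array([-1.000e-03, -1.000e-03, -1.173e+00]))
```

Request:
arm_command --delta_pos '[[0,0,-6],[5,-5,-11],[10,-11,-14.5],[56,-66.8,-14.5],[56,-66.8,-14.5],[56,-66.8,-14.5],[56,-66.8,-14.5],[56,-66.8,-14.5],[56,-66.8,-14.5],[56,-66.8,-14.5],[56,-66.8,-14.5],[56,-66.8,-14.5]]' --delta_rot '[[0,0,-0.1],[0,0,-0.2],[0,0,-0.35],[0,0,-1.173],[0,0,-1.173],[0,0,-1.173],[0,0,-1.173],[0,0,-1.173],[0,0,-1.173],[0,0,-1.173],[0,0,-1.173],[0,0,-1.173]]' --fingers '[-1,-1,-1,-1,-1,-1,-1,-1,-1,-1,-1,-1]'

```text
t: 1.6
position: [0.4181, 0.1237, 0.3533]
tcp_rot: [0.0, 0.696, 0.718, -0.0]
wrist_force: [1.3, -0.4, -0.3]
width: 1.0
```

```bash
python3 - <<'E'
from h import *
s,p,R=cur(); print(s["t"],p,s["joint_pos"].round(3))
for P in([.47,.317,.36],[.47,.317,.25],): print(delta(P,toolR(1.8),p,R))
E
```

```text
1.6 [0.41809035 0.12368255 0.35330515] [ 2.620e-01  3.400e-02  1.579e+00 -1.000e-03  1.528e+00  2.300e-01]
(array([19.16,  5.8 , -0.68]), array([0.   , 0.001, 0.   ]))
(array([19.16,  5.79, 10.32]), array([0.   , 0.001, 0.   ]))
```

Request:
arm_command --delta_pos '[[17,5.1,0],[17,5.1,0],[17,5.1,0],[17,5.1,0],[17,5.1,4],[17,5.1,4]]' --delta_rot '[[0,0,0],[0,0,0],[0,0,0],[0,0,0],[0,0,0],[0,0,0]]' --fingers '[-1,-1,-1,-1,-1,-1]'

```text
t: 2.35
position: [0.4621, 0.2913, 0.3107]
tcp_rot: [-0.001, 0.696, 0.718, -0.004]
wrist_force: [-0.1, -0.4, 0.4]
width: 1.001
```

```bash
cat > d.py <<'E'
from h import *
import sys
# usage: d.py x y z yaw tilt
s,p,R=cur(); v=[float(a) for a in sys.argv[1:]]
print(s["t"],p.round(4),s["joint_pos"].round(3),"w",s["width"],"F",s["wrist_force"].round(1))
for i in range(0,len(v),5): print(delta(v[i:i+3],toolR(v[i+3],v[i+4]),p,R))
E
python3 d.py .47 .317 .27 1.8 0 .47 .317 .156 1.8 0
python3 - <<'E'
from h import *
for n in ("top","scene"):
    p,d=vision.read_camera(n)
    c=p[230:380,120:300] if n=="top" else p[90:260,330:520]
    cv2.imwrite(f"pics/{n}1.png",cv2.resize(c,None,fx=4,fy=4,interpolation=2)[:,:,::-1])
E
```

```text
2.35 [0.4621 0.2913 0.3107] [ 5.420e-01  2.330e-01  1.445e+00 -1.000e-03  1.471e+00  5.110e-01] w 1.0011868575751406 F [-0.1 -0.4  0.4]
(array([2.57, 0.89, 4.05]), array([-0.006,  0.004, -0.001]))
(array([ 2.61,  0.97, 15.45]), array([-0.006,  0.004, -0.001]))
```

View pics/top1.png

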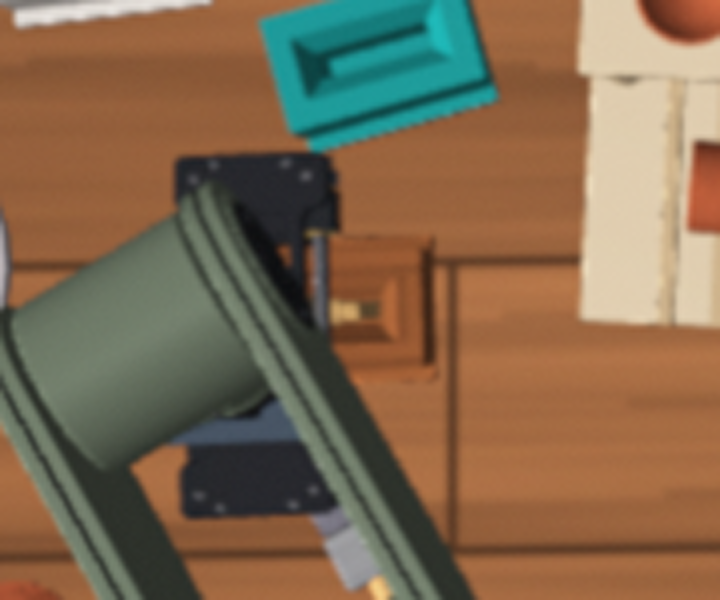

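View pics/scene1.png

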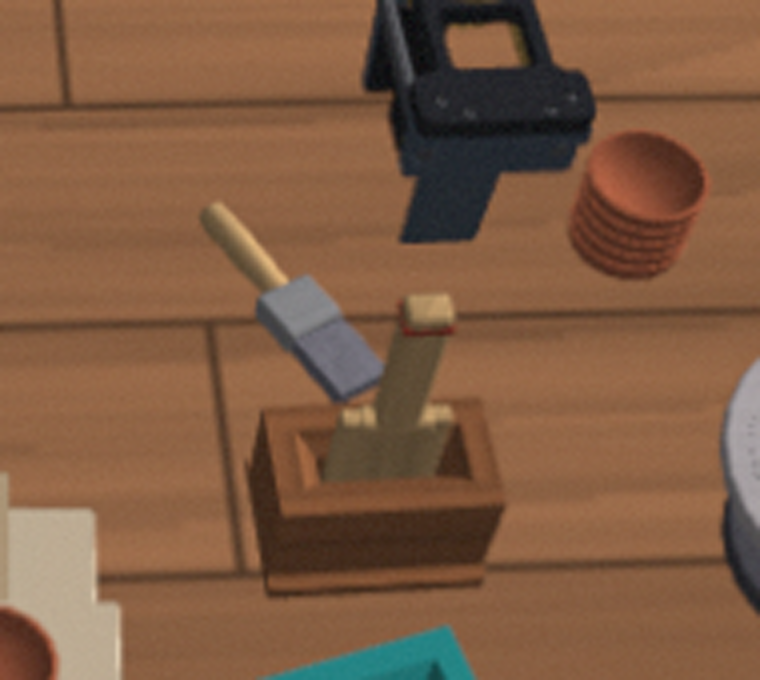

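The fingers hang above and beside the handle; its top is at scene crop (428,310). The stand's rim corners are about (265,412), (483,402), (502,505) and (280,515).

```bash
python3 - <<'E'
from h import *
q=np.array([[265,412],[483,402],[502,505],[280,515]])/4+[330,90]
w=onplane("scene",q,.075);print(w.round(4),w.mean(0).round(4))
for a,b in((0,1),(3,2),(0,3),(1,2)): d=w[b]-w[a];print(np.degrees(np.arctan2(d[1],d[0])).round(2),np.linalg.norm(d).round(4))
q=np.array([[404,297],[450,294],[454,326],[404,326]])/4+[330,90]
print("handle top",onplane("scene",q,.21).round(4),onplane("scene",q,.21).mean(0))
E
```

```text
[[0.4387 0.2526 0.075 ]
 [0.4353 0.3818 0.075 ]
 [0.5077 0.3802 0.075 ]
 [0.5105 0.2527 0.075 ]] [0.4731 0.3168 0.075 ]
91.52 0.1293
91.23 0.1276
0.07 0.0717
-1.24 0.0725
handle top [[0.4649 0.3049 0.21  ]
 [0.4635 0.3295 0.21  ]
 [0.4848 0.3281 0.21  ]
 [0.4841 0.3019 0.21  ]] [0.47428307 0.31608845 0.21      ]
```

```bash
python3 d.py .472 .3165 .23 1.5 0 .472 .3165 .157 1.5 0
```

```text
2.45 [0.464  0.2924 0.3143] [ 0.542  0.231  1.439 -0.     1.471  0.511] w 0.9996674387526783 F [ 0.1 -0.   0. ]
(array([2.39, 0.87, 8.43]), array([ 0.001, -0.   ,  0.004]))
(array([ 2.39,  0.87, 15.73]), array([ 0.001, -0.   ,  0.004]))
```

Request:
arm_command --delta_pos '[[2.4,0.9,0],[2.4,0.9,3],[2.4,0.9,7],[2.4,0.9,11],[2.4,0.9,14],[2.4,0.9,15.7],[2.4,0.9,15.7],[2.4,0.9,15.7]]' --delta_rot '[[0,0,0],[0,0,0],[0,0,0],[0,0,0],[0,0,0],[0,0,0],[0,0,0],[0,0,0]]' --fingers '[-1,-1,-1,-1,-1,-1,-1,-1]'

```text
t: 3.45
position: [0.4733, 0.3178, 0.1584]
tcp_rot: [0.0, 0.696, 0.718, 0.002]
wrist_force: [-0.7, -0.2, 0.3]
width: 0.997
```

```bash
python3 - <<'E'
from h import *
p,d=vision.read_camera("scene")
c=p[90:260,330:520]
cv2.imwrite(f"pics/s2.png",cv2.resize(c,None,fx=4,fy=4,interpolation=2)[:,:,::-1])
E
python3 d.py .472 .3165 .157 1.5 0
```

```text
3.5 [0.4732 0.3178 0.1583] [ 0.571  0.35   1.665 -0.     1.122  0.541] w 0.9971760500235576 F [-0.2  0.1 -0.3]
(array([-0.13, -0.13,  0.13]), array([ 0.003, -0.002,  0.004]))
```

View pics/s2.png

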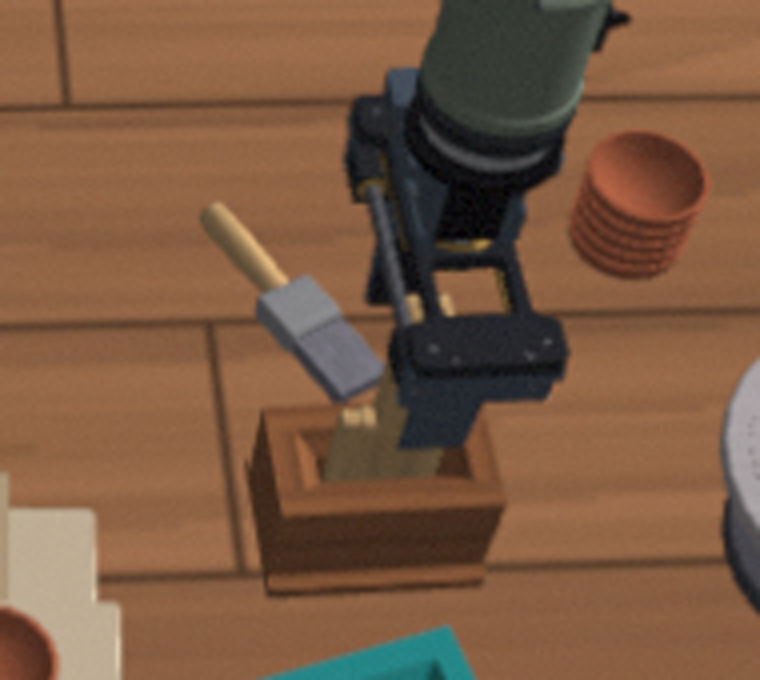

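The handle is between the fingers, with the front finger at crop (437,420). I'm closing now.

Request:
arm_command --delta_pos '[[-0.1,-0.1,0],[-0.1,-0.1,0],[-0.1,-0.1,0],[-0.1,-0.1,0],[-0.1,-0.1,0],[-0.1,-0.1,0],[-0.1,-0.1,0],[-0.1,-0.1,0]]' --delta_rot '[[0,0,0],[0,0,0],[0,0,0],[0,0,0],[0,0,0],[0,0,0],[0,0,0],[0,0,0]]' --fingers '[1,1,1,1,1,1,1,1]'

```text
t: 4.5
position: [0.4711, 0.3163, 0.1563]
tcp_rot: [0.0, 0.696, 0.718, -0.0]
wrist_force: [0.2, 0.2, 0.2]
width: 0.215
```

```bash
python3 d.py
```

```text
4.5 [0.4711 0.3163 0.1563] [ 0.571  0.35   1.671 -0.     1.121  0.54 ] w 0.21475070342020816 F [0.2 0.2 0.2]
```

```bash
cat >> h.py <<'E'
O=np.array([.6233,-.003]);ex=np.array([.9986,-.0523]);ey=np.array([.0523,.9986])
def tip2tcp(tx,ty,tz,tilt,L=146.3):
    t=np.radians(tilt);x=tx-L*np.sin(t);z=tz+L*np.cos(t)
    w=O+ex*x/1000+ey*ty/1000
    return np.array([w[0],w[1],z/1000])
def tipnow(p,R):
    b=p+R.apply([0,0,.1463]);d=b[:2]-O
    return np.array([d@ex,d@ey,b[2]])*1000
E
cat > e.py <<'E'
# usage: e.py [tipx tipy tipz yaw tilt]... in cradle mm
from h import *
import sys
s,p,R=cur(); v=[float(a) for a in sys.argv[1:]]
z=R.apply([0,0,1]);y=R.apply([0,1,0])
print("t",s["t"],"tcp",p.round(4),"q",s["joint_pos"].round(3),"w",round(s["width"],3),"F",s["wrist_force"].round(1))
print("tip cradle",tipnow(p,R).round(1),"tilt",np.degrees(np.arctan2(np.hypot(z[0],z[1]),-z[2])).round(1),"yaw y",np.degrees(np.arctan2(y[1],y[0])).round(2),"lean y",np.degrees(np.arcsin(z@np.r_[ey,0])).round(2))
for i in range(0,len(v),5):
    P=tip2tcp(*v[i:i+3],v[i+4]);print(P.round(4),*delta(P,toolR(v[i+3],v[i+4]),p,R))
E
python3 e.py -138 0 140 -3 40 -138 0 32 -3 40
```

```text
t 4.5 tcp [0.4711 0.3163 0.1563] q [ 0.571  0.35   1.671 -0.     1.121  0.54 ] w 0.215 F [0.2 0.2 0.2]
tip cradle [-168.7  310.9   10. ] tilt 0.0 yaw y 1.78 lean y -0.01
[0.3916 0.0091 0.2521] [-30.46  -8.9   -9.57] [-0.698 -0.029  0.08 ]
[0.3916 0.0091 0.1441] [-30.46  -8.9    1.23] [-0.698 -0.029  0.08 ]
```

Request:
arm_command --delta_pos '[[0,0,-3],[0,0,-8],[0,0,-13],[0,0,-17],[0,0,-17],[0,0,-17]]' --delta_rot '[[0,0,0],[0,0,0],[0,0,0],[0,0,0],[0,0,0],[0,0,0]]' --fingers '[1,1,1,1,1,1]'

```text
t: 5.25
position: [0.4706, 0.316, 0.3251]
tcp_rot: [-0.0, 0.696, 0.718, -0.001]
wrist_force: [0.1, -0.4, -0.6]
width: 0.219
```

```bash
python3 e.py -138 0 140 -3 40 -138 0 32 -3 40
python3 - <<'E'
from h import *
p,d=vision.read_camera("scene")
c=p[60:260,280:520]
cv2.imwrite(f"pics/s3.png",cv2.resize(c,None,fx=3,fy=3,interpolation=2)[:,:,::-1])
E
```

```text
t 5.25 tcp [0.4706 0.316  0.3251] q [ 0.571  0.261  1.372 -0.     1.51   0.54 ] w 0.219 F [ 0.1 -0.4 -0.6]
tip cradle [-169.4  310.4  178.8] tilt 0.1 yaw y 1.78 lean y -0.08
[0.3916 0.0091 0.2521] [-30.42  -8.84   7.36] [-0.7   -0.028  0.08 ]
[0.3916 0.0091 0.1441] [-30.41  -8.82  18.16] [-0.7   -0.028  0.08 ]
```

View pics/s3.png

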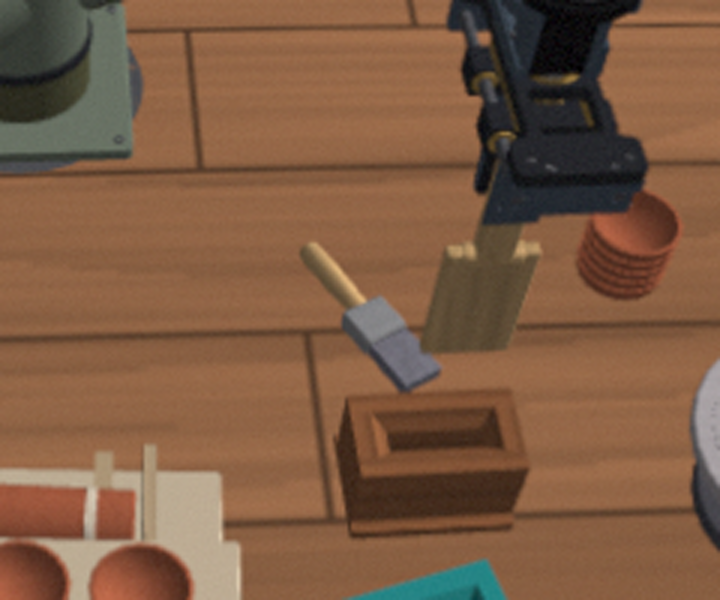

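The paddle hangs straight in the grip, clear of the slot (blade at crop 480,300). Next: tilt it and carry it to above the open end.

Request:
arm_command --delta_pos '[[-4,-1,0.5],[-8,-2,1.5],[-12,-3.5,3],[-16,-5,4.5],[-20,-6.5,6],[-24,-7.5,7],[-28,-8.4,7.4],[-30.4,-8.8,7.4],[-30.4,-8.8,7.4],[-30.4,-8.8,7.4]]' --delta_rot '[[-0.05,0,0],[-0.15,-0.01,0.02],[-0.27,-0.01,0.03],[-0.4,-0.02,0.05],[-0.52,-0.02,0.06],[-0.63,-0.028,0.08],[-0.7,-0.028,0.08],[-0.7,-0.028,0.08],[-0.7,-0.028,0.08],[-0.7,-0.028,0.08]]' --fingers '[1,1,1,1,1,1,1,1,1,1]'

```text
t: 6.55
position: [0.3925, 0.01, 0.2517]
tcp_rot: [0.248, 0.682, 0.647, 0.236]
wrist_force: [-0.9, 0.9, -1.3]
width: 0.216
```

```bash
python3 - <<'E'
from h import *
for n in ("top","scene"):
    p,d=vision.read_camera(n)
    c=p[170:350,220:440] if n=="top" else p[110:360,180:440]
    cv2.imwrite(f"pics/{n}4.png",cv2.resize(c,None,fx=3,fy=3,interpolation=2)[:,:,::-1])
E
python3 e.py  -138 0 60 -3 40 -138 0 32 -3 40
```

```text
t 6.65 tcp [0.3928 0.0108 0.252 ] q [ 0.055 -0.334  2.318 -0.15   0.465  0.216] w 0.214 F [ 1.1 -0.9 -1.2]
tip cradle [-136.7    2.   140.1] tilt 40.1 yaw y -2.92 lean y 0.13
[0.3916 0.0091 0.1721] [-0.18 -5.23  6.05] [ 0.001 -0.002  0.001]
[0.3916 0.0091 0.1441] [-0.18 -7.03  8.19] [ 0.001 -0.002  0.001]
```

View pics/top4.png

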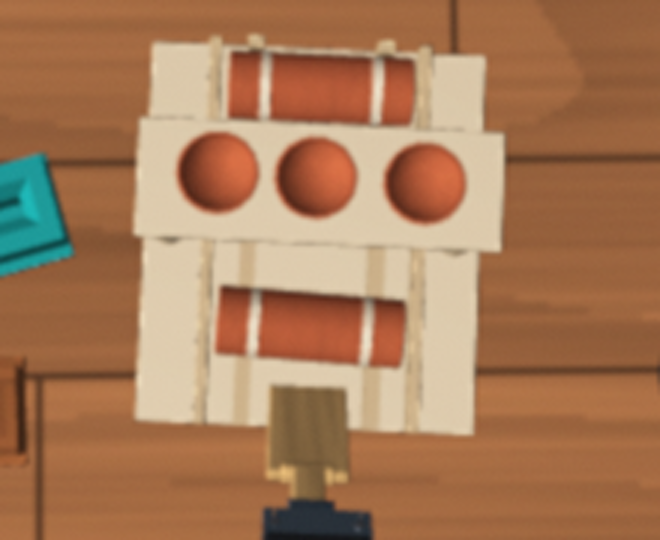

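View pics/scene4.png

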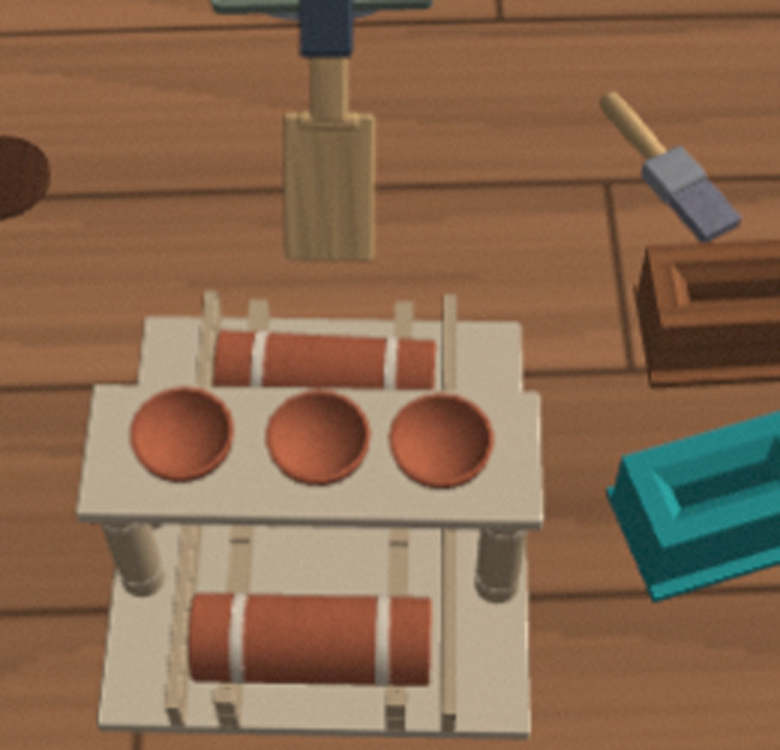

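```bash
python3 - <<'E'
from h import *
print(onplane("top",[[323,299]],.140+.0),onplane("scene",[[289.7,196]],.140))
s,p,R=cur();b=p+R.apply([0,0,.1463]);print("pred",b,"top px",proj("top",[b]),"scene px",proj("scene",[b]))
# tube offset
C=np.load("topC.npy")
E
```

```text
[[0.48793561 0.00611311 0.14      ]] [[0.48651649 0.00711086 0.14      ]]
pred [0.48685425 0.00618059 0.14005037] top px [[322.97854905 299.44138591]] scene px [[289.26960138 196.12512718]]
```

The measured tip matches the prediction within 1.5 mm. Lowering into the lane behind the tube.

Request:
arm_command --delta_pos '[[0,-2,2.3],[-0.1,-4,4.7],[-0.1,-6,7],[-0.1,-7,8.2],[-0.1,-7,8.2],[-0.1,-7,8.2]]' --delta_rot '[[0,0,0],[0,0,0],[0,0,0],[0,0,0],[0,0,0],[0,0,0]]' --fingers '[1,1,1,1,1,1]'

```text
t: 7.4
position: [0.3919, 0.0102, 0.1439]
tcp_rot: [0.248, 0.68, 0.648, 0.236]
wrist_force: [0.5, -0.2, -0.8]
width: 0.219
```

```bash
python3 e.py  -98 1 32 -3 40  35.3 1 32 -3 40
python3 - <<'E'
from h import *
for n in ("top",):
    p,d=vision.read_camera(n)
    c=p[170:350,220:440]
    cv2.imwrite(f"pics/{n}5.png",cv2.resize(c,None,fx=3,fy=3,interpolation=2)[:,:,::-1])
E
```

```text
t 7.4 tcp [0.3919 0.0102 0.1439] q [ 0.051 -0.145  2.547 -0.97   0.077  1.045] w 0.219 F [ 0.5 -0.2 -0.8]
tip cradle [-137.6    1.5   31.8] tilt 40.0 yaw y -2.8 lean y 0.16
[0.4316 0.008  0.1441] [-0.02  3.05  2.54] [ 0.    -0.003  0.003]
[0.5647 0.0011 0.1441] [-0.07 13.26 11.11] [ 0.    -0.003  0.003]
```

View pics/top5.png

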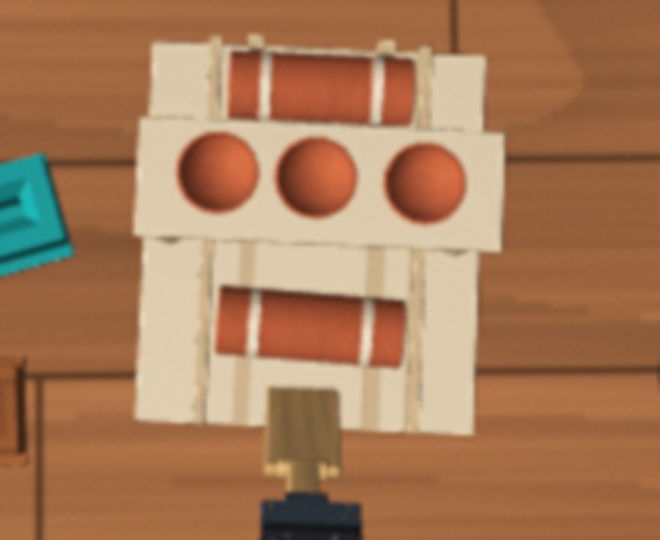

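Blade tip is at crop (304,388) in the lane, about 35 mm behind the tube. Advancing slowly to contact.

Request:
arm_command --delta_pos '[[0,0.38,0.32],[0,0.77,0.64],[0,1.15,0.96],[0,1.53,1.28],[0,1.91,1.6],[0,2.3,1.93],[0,2.49,2.09],[0,2.68,2.25],[0,2.87,2.41],[0,3.06,2.57],[0,3.25,2.73],[0,3.45,2.89]]' --delta_rot '[[0,0,0],[0,0,0],[0,0,0],[0,0,0],[0,0,0],[0,0,0],[0,0,0],[0,0,0],[0,0,0],[0,0,0],[0,0,0],[0,0,0]]' --fingers '[1,1,1,1,1,1,1,1,1,1,1,1]'

```text
t: 8.95
position: [0.437, 0.0066, 0.1447]
tcp_rot: [0.248, 0.681, 0.647, 0.237]
wrist_force: [-0.0, 0.0, -1.5]
width: 0.219
```

```bash
cat > f.py <<'E'
from h import *
import sys
from scipy.optimize import least_squares
tag=sys.argv[1]
im=[]
for n in ("top","scene"):
    p,d=vision.read_camera(n)
    c=p[170:350,220:440] if n=="top" else p[190:370,190:390]
    im.append(cv2.resize(c,(440,400),interpolation=2))
    hsv=cv2.cvtColor(p,cv2.COLOR_RGB2HSV);C=cloud(n,d);x,y,z=C[...,0],C[...,1],C[...,2]
    red=(hsv[...,1]>140)&((hsv[...,0]<12)|(hsv[...,0]>172))
    dx=x-O[0];dy=y-O[1];cx=(dx*ex[0]+dy*ex[1])*1000;cy=(dx*ey[0]+dy*ey[1])*1000;cz=z*1000
    for nm,lo,hi in(("tube",-150,88),("loaded",93,170)):
        m=red&(cx>lo)&(cx<hi)&(abs(cy)<100)&(cz>45)&(cz<112)
        if m.sum()<60: print(n,nm,"few",m.sum());continue
        X,Y,Z=cx[m],cy[m],cz[m]
        f=lambda a:np.hypot(X-a[0]-a[1]*Y,Z-a[2])-30
        s=least_squares(f,[X.mean(),0,Z.mean()-20],loss="soft_l1",f_scale=2).x
        print(n,nm,m.sum(),"x %.1f skew %.2fdeg z %.1f"%(s[0],np.degrees(s[1]),s[2]),"y range",np.percentile(Y,[.5,99.5]).round(1))
cv2.imwrite(f"pics/f{tag}.png",np.hstack(im)[:,:,::-1][:,:800] if 0 else cv2.resize(np.hstack(im),(800,364))[:,:,::-1])
E
python3 f.py a; python3 e.py -98 1 32 -3 40  35.3 1 32 -3 40
```

```text
top tube 1110 x -76.4 skew 2.23deg z 70.2 y range [-75.7  79.3]
top loaded 1072 x 124.0 skew -0.28deg z 67.8 y range [-76.   78.4]
scene tube 831 x -74.9 skew 1.80deg z 70.2 y range [-78.3  77.8]
scene loaded 1864 x 125.1 skew -0.02deg z 67.4 y range [-79.4  76. ]
t 9.05 tcp [0.4372 0.0066 0.1448] q [ 0.027 -0.059  2.479 -1.147  0.055  1.207] w 0.217 F [-0.4  0.  -1.5]
tip cradle [-92.   0.  33.] tilt 40.1 yaw y -3.03 lean y 0.06
[0.4316 0.008  0.1441] [ 0.12 -0.49 -0.31] [ 0.003 -0.001 -0.   ]
[0.5647 0.0011 0.1441] [0.11 9.7  8.29] [ 0.003 -0.001 -0.   ]
```

View pics/fa.png

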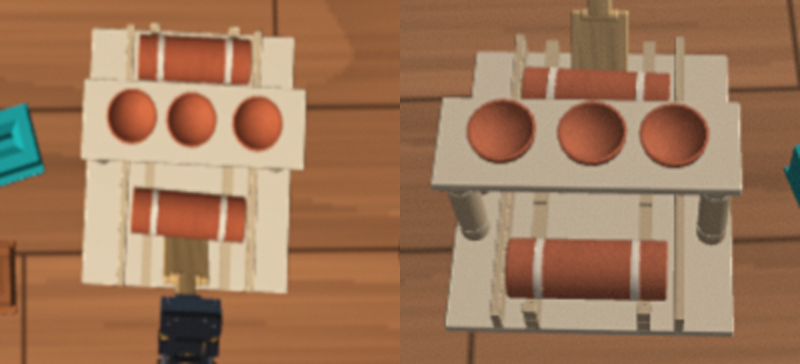

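```bash
cat > k.py <<'E'
import numpy as np
from scipy.optimize import least_squares,fsolve
D=[(.3202,1.5655,.2389,-.5225,.2132),(.034,1.579,.41809,.12368,.3533),(.231,1.439,.464,.2924,.3143),(.350,1.665,.4732,.3178,.1583),(.261,1.372,.4706,.316,.3251)]
def f(a):
    r0,z0,L1,L2,c=a;o=[]
    for q2,q3,x,y,z in D:
        o+=[r0+L1*np.sin(q2)+L2*np.sin(q2+q3+c)-np.hypot(x,y),z0+L1*np.cos(q2)+L2*np.cos(q2+q3+c)-z]
    return o
s=least_squares(f,[0,.1,.4,.4,0]);print(s.x.round(4),s.cost,np.abs(s.fun).max())
r0,z0,L1,L2,c=s.x
# tool length Lt from tilted poses: wrist = TCP - Lt*ztool ; z_wrist offset: z0 includes -Lt
for q2,q3,x,z,til in[(-.145,2.547,.3919,.1439,40),(-.059,2.479,.4372,.1448,40),(-.334,2.318,.3928,.252,40)]:
    t=np.radians(til)
    wr=r0+L1*np.sin(q2)+L2*np.sin(q2+q3+c);wz=z0+L1*np.cos(q2)+L2*np.cos(q2+q3+c)
    # TCP x= wr+Lt sin t ; z = wz+Lt-Lt cos t
    print((x-wr)/np.sin(t),(z-wz)/(1-np.cos(t)))
E
python3 k.py
```

```text
[ 0.0006 -0.1959  0.5882  0.4173  0.0508] 7.596412309386351e-07 0.0008965145117625362
0.32832350090810597 0.3418210773399293
0.3296272890068395 0.3438426878062691
0.32956577537939546 0.3376684076857377
```

```bash
cat >> k.py <<'E'
Lt=.330
print()
def ik(r,z,til):
    t=np.radians(til);wr=r-Lt*np.sin(t);wz=z-Lt+Lt*np.cos(t)
    g=lambda q:[r0+L1*np.sin(q[0])+L2*np.sin(q[0]+q[1]+c)-wr,z0+L1*np.cos(q[0])+L2*np.cos(q[0]+q[1]+c)-wz]
    q,_,ok,_=fsolve(g,[0,2.3],full_output=1);return q,np.pi-t-q.sum(),ok
if __name__=="__main__":
  from h import tip2tcp
  # tip offsets rel. tube centre for tilt th, contact s
  for til in(30,34,37,40,45):
    for s_ in(20,):
      for xt in(-76,-40,0,30,48):
        t=np.radians(til);n=np.array([np.cos(t),np.sin(t)]);u=np.array([-np.sin(t),np.cos(t)])
        tip=np.array([xt,70])-36*n-s_*u
        P=tip2tcp(tip[0],1,tip[1],til)
        q,q5,ok=ik(np.hypot(P[0],P[1]),P[2],til)
        print(til,xt,"tip",tip.round(1),"q2,q3",q.round(3),"q5",round(q5,3),ok)
E
python3 k.py
```

```text
[ 0.0006 -0.1959  0.5882  0.4173  0.0508] 7.596412309386351e-07 0.0008965145117625362
0.32832350090810597 0.3418210773399293
0.3296272890068395 0.3438426878062691
0.32956577537939546 0.3376684076857377

30 -76 tip [-97.2  34.7] q2,q3 [-0.045  2.283] q5 0.38 1
30 -40 tip [-61.2  34.7] q2,q3 [0.017 2.223] q5 0.378 1
30 0 tip [-21.2  34.7] q2,q3 [0.082 2.152] q5 0.384 1
30 30 tip [ 8.8 34.7] q2,q3 [0.129 2.096] q5 0.394 1
30 48 tip [26.8 34.7] q2,q3 [0.156 2.061] q5 0.401 1
34 -76 tip [-94.7  33.3] q2,q3 [-0.06   2.358] q5 0.25 1
34 -40 tip [-58.7  33.3] q2,q3 [0.003 2.299] q5 0.246 1
34 0 tip [-18.7  33.3] q2,q3 [0.069 2.229] q5 0.251 1
34 30 tip [11.3 33.3] q2,q3 [0.116 2.173] q5 0.259 1
34 48 tip [29.3 33.3] q2,q3 [0.143 2.139] q5 0.266 1
37 -76 tip [-92.7  32.4] q2,q3 [-0.064  2.415] q5 0.144 1
37 -40 tip [-56.7  32.4] q2,q3 [-0.     2.356] q5 0.14 1
37 0 tip [-16.7  32.4] q2,q3 [0.065 2.286] q5 0.145 1
37 30 tip [13.3 32.4] q2,q3 [0.112 2.231] q5 0.153 1
37 48 tip [31.3 32.4] q2,q3 [0.139 2.197] q5 0.16 1
40 -76 tip [-90.7  31.5] q2,q3 [-0.061  2.473] q5 0.032 1
40 -40 tip [-54.7  31.5] q2,q3 [2.000e-03 2.414e+00] q5 0.027 1
40 0 tip [-14.7  31.5] q2,q3 [0.068 2.343] q5 0.033 1
40 30 tip [15.3 31.5] q2,q3 [0.114 2.288] q5 0.042 1
40 48 tip [33.3 31.5] q2,q3 [0.14  2.254] q5 0.049 1
45 -76 tip [-87.3  30.4] q2,q3 [-0.035  2.571] q5 -0.18 1
45 -40 tip [-51.3  30.4] q2,q3 [0.026 2.511] q5 -0.181 1
45 0 tip [-11.3  30.4] q2,q3 [0.088 2.439] q5 -0.171 1
45 30 tip [18.7 30.4] q2,q3 [0.132 2.383] q5 -0.159 1
45 48 tip [36.7 30.4] q2,q3 [0.157 2.348] q5 -0.149 1
```

Near tilt 40° joint 5 sits at its limit (0.055), so I'll back off a few mm and use 36°. That gives q5 about 0.18 and still clears the strip by about 15 mm.

```bash
python3 e.py -99 0 34 -3 36  -60 0 33 -3 36
```

```text
t 9.05 tcp [0.4372 0.0066 0.1448] q [ 0.027 -0.059  2.479 -1.147  0.055  1.207] w 0.217 F [-0.4  0.  -1.5]
tip cradle [-92.   0.  33.] tilt 40.1 yaw y -3.03 lean y 0.06
[0.4386 0.0067 0.1524] [ 0.02  0.59 -0.49] [ 0.072 -0.001 -0.   ]
[0.4775 0.0046 0.1514] [0.01 3.5  2.1 ] [ 0.072 -0.001 -0.   ]
```

Request:
arm_command --delta_pos '[[0,0.1,-0.1],[0,0.2,-0.2],[0,0.3,-0.3],[0,0.4,-0.4],[0,0.5,-0.5],[0,0.6,-0.5],[0,0.6,-0.5],[0,0.6,-0.5]]' --delta_rot '[[0.012,0,0],[0.025,0,0],[0.04,0,0],[0.052,0,0],[0.065,0,0],[0.072,0,0],[0.072,0,0],[0.072,0,0]]' --fingers '[1,1,1,1,1,1,1,1]'

```text
t: 10.05
position: [0.4379, 0.0065, 0.1521]
tcp_rot: [0.224, 0.69, 0.655, 0.213]
wrist_force: [-0.1, 0.2, -1.0]
width: 0.219
```

```bash
python3 f.py b; python3 e.py -92 0 33 -3 36  -60 0 33 -3 36
```

```text
top tube 1111 x -73.7 skew 2.21deg z 70.4 y range [-75.9  79. ]
top loaded 1073 x 124.3 skew 0.31deg z 67.7 y range [-76.3  78.5]
scene tube 795 x -73.2 skew 2.42deg z 70.2 y range [-78.9  76.3]
scene loaded 1856 x 124.9 skew 0.06deg z 67.5 y range [-79.3  76. ]
t 10.15 tcp [0.438  0.0065 0.1522] q [ 0.021 -0.071  2.407 -0.231  0.184  0.286] w 0.22 F [ 0.6  0.4 -0.2]
tip cradle [-99.6  -0.1  33.8] tilt 36.0 yaw y -3.02 lean y 0.05
[0.4456 0.0063 0.1514] [0.02 0.57 0.51] [-0.    -0.001 -0.   ]
[0.4775 0.0046 0.1514] [0.02 3.16 2.39] [-0.    -0.001 -0.   ]
```

Request:
arm_command --delta_pos '[[-0.4,0,0],[-0.8,0,0],[-0.8,0.24,0.18],[-0.8,0.49,0.36],[-0.8,0.73,0.53],[-0.8,0.97,0.71],[-0.8,1.3,0.94],[-0.8,1.62,1.18],[-0.8,1.94,1.41],[-0.8,2.27,1.65],[-0.8,2.59,1.88],[-0.8,2.91,2.12]]' --delta_rot '[[0,0,0],[0,0,0],[0,0,0],[0,0,0],[0,0,0],[0,0,0],[0,0,0],[0,0,0],[0,0,0],[0,0,0],[0,0,0],[0,0,0]]' --fingers '[1,1,1,1,1,1,1,1,1,1,1,1]'

```text
t: 11.65
position: [0.474, -0.0034, 0.1523]
tcp_rot: [0.224, 0.69, 0.655, 0.213]
wrist_force: [0.2, 0.8, -1.5]
width: 0.22
```

```bash
python3 f.py c; python3 e.py -60 0 33 -3 36
```

```text
top tube 1115 x -44.5 skew 1.89deg z 70.5 y range [-77.3  77.9]
top loaded 1073 x 124.4 skew -0.16deg z 67.6 y range [-76.4  78.5]
scene tube 74 x -38.2 skew 1.41deg z 73.9 y range [-78.   23.9]
scene loaded 1859 x 125.0 skew -0.08deg z 67.3 y range [-79.3  76. ]
t 11.75 tcp [ 0.4743 -0.0034  0.1525] q [-0.018 -0.009  2.349 -0.112  0.174  0.139] w 0.217 F [ 0.4  0.1 -1.2]
tip cradle [-62.7  -8.   34.2] tilt 36.0 yaw y -3.03 lean y 0.06
[0.4775 0.0046 0.1514] [0.82 0.15 0.26] [ 0.001 -0.001 -0.   ]
```

View pics/fc.png

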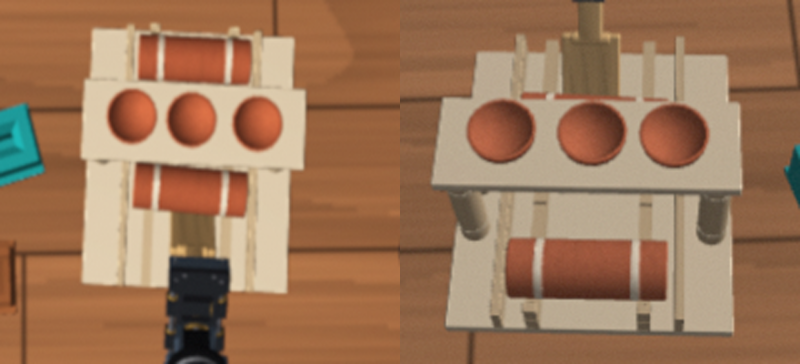

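Request:
arm_command --delta_pos '[[0,0.32,0.24],[0,0.65,0.47],[0,0.97,0.71],[0,1.29,0.94],[0,1.62,1.18],[0,1.94,1.41],[0,2.27,1.65],[0,2.59,1.88],[0,2.91,2.12],[0,3.24,2.35],[0,3.56,2.59],[0,3.88,2.82]]' --delta_rot '[[0,0,0],[0,0,0],[0,0,0],[0,0,0],[0,0,0],[0,0,0],[0,0,0],[0,0,0],[0,0,0],[0,0,0],[0,0,0],[0,0,0]]' --fingers '[1,1,1,1,1,1,1,1,1,1,1,1]'

```text
t: 13.25
position: [0.5219, -0.0059, 0.1523]
tcp_rot: [0.224, 0.69, 0.655, 0.213]
wrist_force: [-0.5, -0.1, -1.5]
width: 0.22
```

```bash
python3 f.py d; python3 e.py 15 -8 33.5 -3 36
```

```text
top tube 232 x 5.8 skew 2.03deg z 73.5 y range [-77.3  76.6]
top loaded 1069 x 124.8 skew 0.19deg z 67.6 y range [-76.5  78.5]
scene tube few 0
scene loaded 1869 x 125.0 skew -0.12deg z 67.3 y range [-79.5  76. ]
t 13.35 tcp [ 0.5222 -0.0059  0.1525] q [-0.023  0.07   2.265 -0.092  0.179  0.115] w 0.22 F [-0.   0.  -1.1]
tip cradle [-14.7  -8.   34.2] tilt 36.0 yaw y -3.03 lean y 0.06
[ 0.552  -0.0073  0.1519] [0.01 2.37 1.81] [ 0.001 -0.001 -0.   ]
```

View pics/fd.png

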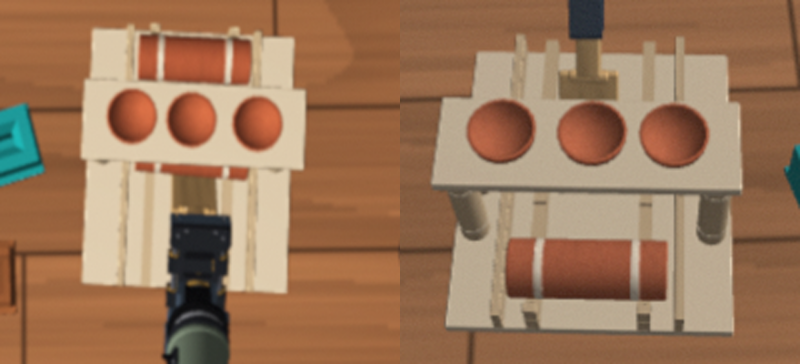

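Request:
arm_command --delta_pos '[[0,0.32,0.24],[0,0.65,0.47],[0,0.97,0.71],[0,1.29,0.94],[0,1.62,1.18],[0,1.94,1.41],[0,2.27,1.65],[0,2.47,1.8],[0,2.67,1.94],[0,2.87,2.09],[0,3.07,2.24],[0,3.28,2.39]]' --delta_rot '[[0,0,0],[0,0,0],[0,0,0],[0,0,0],[0,0,0],[0,0,0],[0,0,0],[0,0,0],[0,0,0],[0,0,0],[0,0,0],[0,0,0]]' --fingers '[1,1,1,1,1,1,1,1,1,1,1,1]'

```text
t: 14.85
position: [0.5623, -0.008, 0.1523]
tcp_rot: [0.224, 0.69, 0.655, 0.213]
wrist_force: [0.7, 0.7, -1.5]
width: 0.219
```

```bash
python3 f.py e; python3 e.py 28 -8 33.5 -3 36
python3 - <<'E'
import cv2
from h import *
p,d=vision.read_camera("scene");c=p[220:350,205:365];cv2.imwrite("pics/e2.png",cv2.resize(c,None,fx=4.5,fy=4.5,interpolation=2)[:,:,::-1])
E
```

```text
top tube few 0
top loaded 1068 x 124.5 skew -0.09deg z 67.6 y range [-76.5  78.4]
scene tube 1036 x 49.4 skew 1.74deg z 68.5 y range [-81.8  71.6]
scene loaded 1865 x 125.0 skew -0.02deg z 67.4 y range [-79.2  76. ]
t 14.95 tcp [ 0.5625 -0.008   0.1524] q [-0.026  0.132  2.191 -0.076  0.191  0.097] w 0.217 F [ 0.1 -0.3 -0.8]
tip cradle [25.6 -8.  34.1] tilt 36.0 yaw y -3.03 lean y 0.06
[ 0.565  -0.008   0.1519] [0.01 0.17 0.19] [ 0.    -0.001 -0.   ]
```

View pics/e2.png

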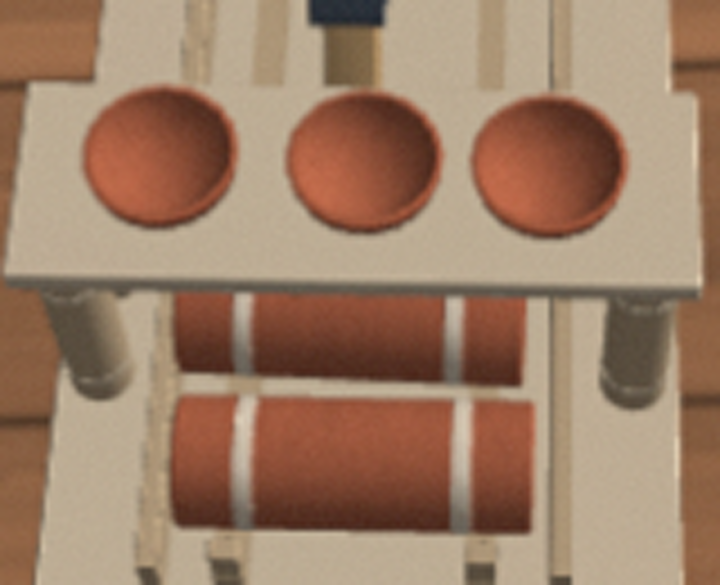

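The tube sits in the notches at about x 49.4 with roughly 1.7° of skew. I'll nudge its lagging −y end very slowly to square it.

Request:
arm_command --delta_pos '[[-0.2,0,0],[-0.4,0,0],[-0.4,0.1,0.07],[-0.4,0.2,0.15],[-0.4,0.26,0.19],[-0.4,0.32,0.24],[-0.4,0.36,0.27],[-0.4,0.4,0.3],[-0.4,0.4,0.3]]' --delta_rot '[[0,0,0],[0,0,0],[0,0,0],[0,0,0],[0,0,0],[0,0,0],[0,0,0],[0,0,0],[0,0,0]]' --fingers '[1,1,1,1,1,1,1,1,1]'

```text
t: 16.12
position: [0.567, -0.0122, 0.1522]
tcp_rot: [0.224, 0.69, 0.655, 0.213]
wrist_force: [-0.1, 0.5, -1.3]
width: 0.215
```

```bash
python3 f.py g; python3 e.py 10 0 34 -3 36
```

```text
top tube few 0
top loaded 1071 x 124.4 skew 0.26deg z 67.5 y range [-76.3  78.5]
scene tube 1110 x 51.5 skew 2.19deg z 68.3 y range [-84.1  71.5]
scene loaded 1870 x 125.0 skew -0.03deg z 67.3 y range [-79.2  76. ]
t 16.225 tcp [ 0.5669 -0.0122  0.1522] q [-0.037  0.139  2.182 -0.041  0.193  0.053] w 0.216 F [ 0.1  0.7 -0.7]
tip cradle [ 30.2 -12.   33.8] tilt 36.0 yaw y -3.02 lean y 0.06
[0.5474 0.001  0.1524] [ 1.21 -1.62 -1.2 ] [ 0.    -0.001 -0.   ]
```

Request:
arm_command --delta_pos '[[0,-0.2,-0.15],[0,-0.5,-0.36],[0,-0.8,-0.6],[0.5,-1.2,-0.9],[1.2,-1.6,-1.2],[1.2,-1.6,-1.2]]' --delta_rot '[[0,0,0],[0,0,0],[0,0,0],[0,0,0],[0,0,0],[0,0,0]]' --fingers '[1,1,1,1,1,1]'

```text
t: 16.98
position: [0.5471, 0.0011, 0.1525]
tcp_rot: [0.224, 0.69, 0.655, 0.213]
wrist_force: [0.6, -0.4, -1.0]
width: 0.218
```

```bash
python3 f.py g; python3 e.py 28 -12 34 -3 36
python3 - <<'E'
from h import *
p,d=vision.read_camera("scene");c=p[270:350,220:350]
cv2.imwrite("pics/e3.png",cv2.resize(c,None,fx=6,fy=6,interpolation=2)[:,:,::-1])
hsv=cv2.cvtColor(p,cv2.COLOR_RGB2HSV);C=cloud("scene",d);D=C[...,:2]-O;cx=D@ex*1000;cy=D@ey*1000;cz=C[...,2]*1000
red=(hsv[...,1]>140)&((hsv[...,0]<12)|(hsv[...,0]>172))
from scipy.optimize import least_squares
for lo,hi in((20,92),(93,170)):
  for a,b in((-75,-45),(-45,-15),(-15,15),(15,45),(45,75)):
    m=red&(cx>lo)&(cx<hi)&(cy>a)&(cy<b)&(cz>40)&(cz<115)
    X,Z=cx[m],cz[m]
    s=least_squares(lambda q:np.hypot(X-q[0],Z-q[1])-30,[X.mean()-10,Z.mean()-10],loss="soft_l1",f_scale=1).x
    # front extreme: fit only x assuming z=67.5
    s1=least_squares(lambda q:np.hypot(X-q[0],Z-67.5)-30,[X.mean()-10],loss="soft_l1",f_scale=1).x
    print(a,b,m.sum(),s.round(1),s1.round(1),Z.min().round(1),Z.max().round(1))
E
```

```text
top tube few 0
top loaded 1070 x 124.7 skew 0.01deg z 67.6 y range [-76.2  78.5]
scene tube 1108 x 51.4 skew 2.14deg z 68.1 y range [-84.1  71.5]
scene loaded 1861 x 125.0 skew -0.12deg z 67.5 y range [-79.4  75.9]
t 17.075 tcp [0.5477 0.0008 0.1527] q [-2.000e-03  1.090e-01  2.218e+00 -1.520e-01  1.890e-01  1.900e-01] w 0.22 F [-0.5 -0.2 -1. ]
tip cradle [10.3  0.  34.3] tilt 36.0 yaw y -3.01 lean y 0.07
[ 0.5648 -0.012   0.1524] [-1.19  1.42  1.07] [ 0.    -0.001 -0.   ]
-75 -45 138 [49.3 67.9] [49.5] 64.6 98.9
-45 -15 247 [50.4 67.8] [50.6] 62.8 101.1
-15 15 265 [51.5 68. ] [51.8] 64.6 99.7
15 45 172 [51.8 68.7] [52.6] 64.8 100.6
45 75 216 [53.3 68.6] [54.] 65.4 101.3
-75 -45 275 [125.1  67.2] [125.] 67.1 101.2
-45 -15 393 [125.1  67.2] [125.] 63.1 102.5
-15 15 425 [124.9  67.4] [124.8] 67.1 101.4
15 45 368 [125.1  67.2] [125.] 64.6 102.2
45 75 309 [124.9  67.2] [124.8] 66.7 102.7
```

View pics/e3.png

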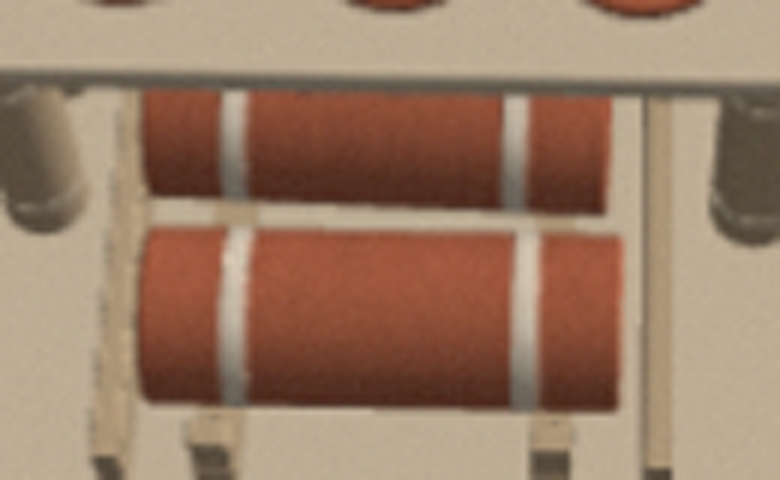

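The tube is down in both notches (centre x about 51.4, axis z about 68, steady after I backed off). About 2° of its original skew remains, since it rolls without slipping. A further push could only drive it further on, so I'll leave it and withdraw.

Request:
arm_command --delta_pos '[[0,-2.0,-1.5],[0,-4.9,-3.5],[0,-7.3,-5.3],[0,-8.9,-6.5],[0,-8.9,-6.5],[0,-8.9,-6.5]]' --delta_rot '[[0,0,0],[0,0,0],[0,0,0],[0,0,0],[0,0,0],[0,0,0]]' --fingers '[1,1,1,1,1,1]'

```text
t: 17.88
position: [0.4391, 0.0066, 0.1537]
tcp_rot: [0.225, 0.69, 0.654, 0.214]
wrist_force: [-0.4, -0.1, -0.5]
width: 0.222
```

```bash
python3 f.py h; python3 e.py -110 0 200 -3 36; python3 d.py .4711 .3163 .33 1.78 0
```

```text
top tube few 0
top loaded 1074 x 124.7 skew -0.17deg z 67.5 y range [-76.3  78.5]
scene tube 1105 x 51.4 skew 2.12deg z 68.2 y range [-83.9  71.5]
scene loaded 1862 x 125.0 skew 0.02deg z 67.4 y range [-79.4  76. ]
t 17.975 tcp [0.4389 0.0065 0.1533] q [ 0.021 -0.072  2.404 -0.229  0.186  0.284] w 0.22 F [-0.   0.4 -1.5]
tip cradle [-98.5   0.   35. ] tilt 36.1 yaw y -3.04 lean y 0.06
[0.4276 0.0073 0.3184] [  0.03   8.8  -14.01] [ 0.001 -0.001 -0.001]
17.975 [0.4389 0.0065 0.1533] [ 0.021 -0.072  2.404 -0.229  0.186  0.284] w 0.22004891525274614 F [-0.   0.4 -1.5]
(array([ 31.12,  11.68, -13.31]), array([ 0.629,  0.025, -0.081]))
```

View pics/fh.png

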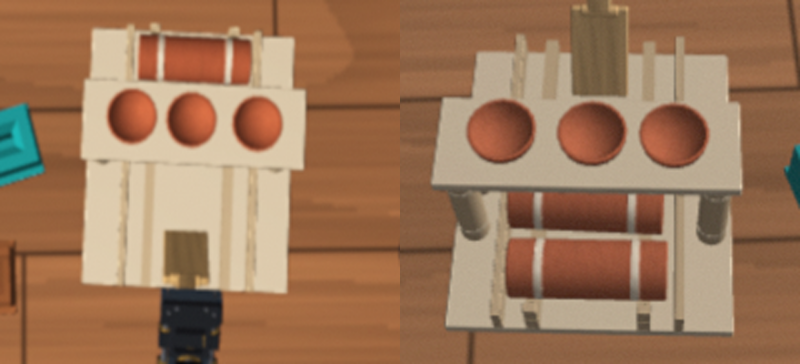

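The tube stays put at the same place. Raising the paddle and returning to above the stand.

Request:
arm_command --delta_pos '[[0,3,-4.5],[0,6,-9],[0,8.8,-14],[4,9.3,-14],[9,9.8,-14],[14,10.3,-14],[19,10.8,-14],[24,11.3,-13.7],[28,11.5,-13.5],[31.1,11.7,-13.3],[31.1,11.7,-13.3],[31.1,11.7,-13.3]]' --delta_rot '[[0,0,0],[0,0,0],[0,0,0],[0.1,0,-0.02],[0.2,0.01,-0.03],[0.32,0.01,-0.04],[0.44,0.02,-0.06],[0.56,0.02,-0.08],[0.629,0.025,-0.081],[0.629,0.025,-0.081],[0.629,0.025,-0.081],[0.629,0.025,-0.081]]' --fingers '[1,1,1,1,1,1,1,1,1,1,1,1]'

```text
t: 19.48
position: [0.4705, 0.3158, 0.3291]
tcp_rot: [-0.0, 0.696, 0.718, -0.001]
wrist_force: [-0.2, 0.3, -0.8]
width: 0.217
```

```bash
python3 - <<'E'
from h import *
p,d=vision.read_camera("scene")
c=p[60:260,280:520]
cv2.imwrite(f"pics/s6.png",cv2.resize(c,None,fx=3,fy=3,interpolation=2)[:,:,::-1])
E
python3 d.py .4709 .3162 .24 1.78 0 .4709 .3162 .1575 1.78 0; python3 e.py
```

```text
19.525 [0.4703 0.3155 0.3295] [ 0.571  0.259  1.365 -0.     1.519  0.54 ] w 0.21813138408310667 F [-0.2 -0.1 -1.2]
(array([0.08, 0.07, 8.95]), array([-0.001,  0.001, -0.   ]))
(array([ 0.08,  0.07, 17.2 ]), array([-0.001,  0.001, -0.   ]))
t 19.525 tcp [0.4703 0.3155 0.3295] q [ 0.571  0.259  1.365 -0.     1.519  0.54 ] w 0.218 F [-0.2 -0.1 -1.2]
tip cradle [-169.5  309.9  183.2] tilt 0.1 yaw y 1.77 lean y -0.04
```

View pics/s6.png

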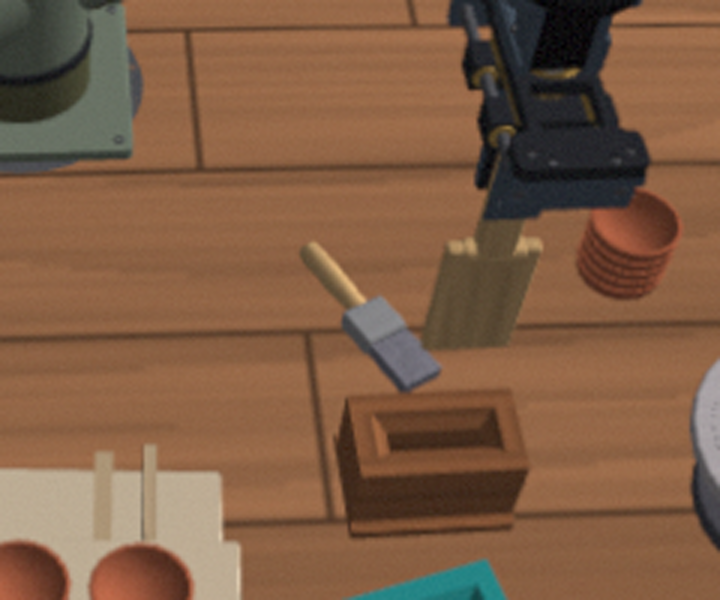

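The paddle hangs just as after the lift, and the slot mouth is empty below it (crop 440,430). Lowering.

Request:
arm_command --delta_pos '[[0.1,0.1,3],[0.1,0.1,7],[0.1,0.1,10],[0.1,0.1,12],[0.1,0.1,13.5],[0.1,0.1,15],[0.1,0.1,16.2],[0.1,0.1,17.1],[0.1,0.1,17.1],[0.1,0.1,17.1]]' --delta_rot '[[0,0,0],[0,0,0],[0,0,0],[0,0,0],[0,0,0],[0,0,0],[0,0,0],[0,0,0],[0,0,0],[0,0,0]]' --fingers '[1,1,1,1,1,1,1,1,1,1]'

```text
t: 20.78
position: [0.4713, 0.3173, 0.1589]
tcp_rot: [-0.0, 0.696, 0.718, 0.0]
wrist_force: [0.7, -0.3, -0.7]
width: 0.215
```

```bash
python3 - <<'E'
from h import *
p,d=vision.read_camera("scene")
c=p[60:260,280:520]
cv2.imwrite(f"pics/s7.png",cv2.resize(c,None,fx=3,fy=3,interpolation=2)[:,:,::-1])
E
python3 d.py .4711 .3163 .1565 1.78 0
```

```text
20.825 [0.4713 0.3174 0.1591] [0.572 0.349 1.666 0.    1.127 0.541] w 0.21760805235587755 F [ 0.1 -1.3 -1.7]
(array([-0.11, -0.03,  0.26]), array([ 0., -0.,  0.]))
```

View pics/s7.png

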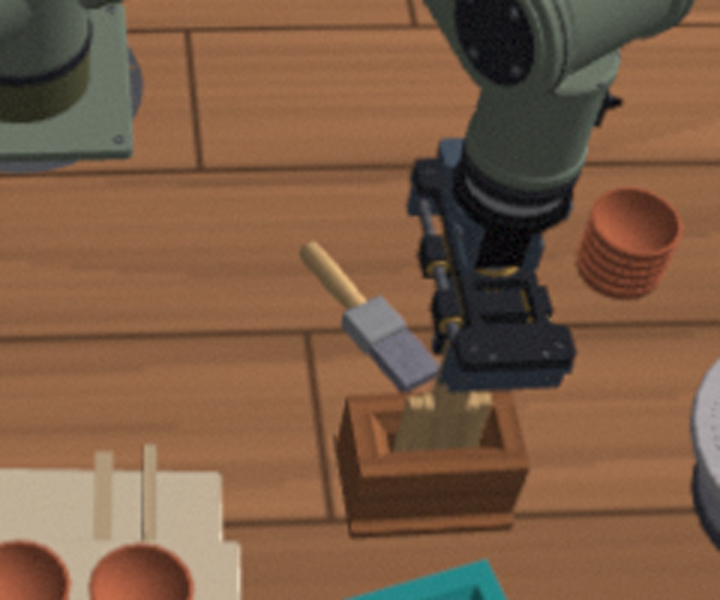

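The blade is in the slot about 2 mm above its floor. I'll lower the rest, release and rise.

Request:
arm_command --delta_pos '[[0,0,0.1],[0,0,0.2],[0,0,0.2],[0,0,0.2],[0,0,0.2],[0,0,0.2],[0,0,0.2],[0,0,0.2]]' --delta_rot '[[0,0,0],[0,0,0],[0,0,0],[0,0,0],[0,0,0],[0,0,0],[0,0,0],[0,0,0]]' --fingers '[1,1,0.6,0.2,-0.5,-1,-1,-1]'

```text
t: 21.82
position: [0.471, 0.3171, 0.1565]
tcp_rot: [-0.0, 0.696, 0.718, -0.0]
wrist_force: [0.5, 0.1, -0.1]
width: 0.733
```

```bash
python3 d.py
```

```text
21.825 [0.471  0.3171 0.1565] [0.572 0.351 1.67  0.    1.122 0.541] w 0.7328359716977048 F [ 0.5  0.1 -0.1]
```

Request:
arm_command --delta_pos '[[0,0,0],[0,0,0],[0,0,-2],[0,0,-6],[0,0,-10],[0,0,-15],[-2,-7,-18],[-4,-14,-18],[-4,-14,-18],[-4,-14,-18]]' --delta_rot '[[0,0,0],[0,0,0],[0,0,0],[0,0,0],[0,0,0],[0,0,0],[0,0,0],[0,0,0],[0,0,0],[0,0,0]]' --fingers '[-1,-1,-1,-1,-1,-1,-1,-1,-1,-1]'

```text
t: 23.08
position: [0.3313, 0.2723, 0.3376]
tcp_rot: [-0.0, 0.696, 0.718, 0.001]
wrist_force: [0.8, 0.3, 0.9]
width: 1.0
```

```bash
python3 f.py z; python3 d.py; python3 - <<'E'
from h import *
p,d=vision.read_camera("scene")
cv2.imwrite("pics/s8.png",p[:,:,::-1])
c=p[100:360,180:480]
cv2.imwrite("pics/s8c.png",cv2.resize(c,None,fx=2.2,fy=2.2,interpolation=2)[:,:,::-1])
E
```

```text
top tube few 0
top loaded 1068 x 124.5 skew 0.01deg z 67.4 y range [-76.3  78.5]
scene tube 1109 x 51.4 skew 2.05deg z 68.3 y range [-84.2  71.6]
scene loaded 1868 x 125.0 skew -0.01deg z 67.3 y range [-79.1  76. ]
23.175 [0.333  0.273  0.3368] [0.66  0.028 1.625 0.    1.488 0.628] w 1.0004470813663184 F [ 0.1  0.3 -0. ]
```

View pics/s8c.png

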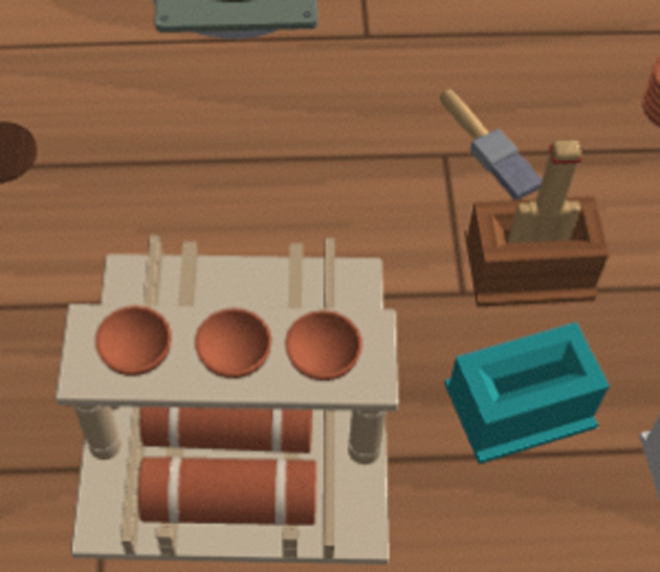

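The paddle stands handle up in the wooden slot (crop 560,195). Both tubes lie in their notches and the lamps are where they were. Handing in.

```bash
python3 -c "
from bench import ticket
print(ticket.close_job())"
```

```text
the job is handed in; nothing more can be done
None
```

The tube is in the free notches, but not square: it keeps about 2° of the skew it started with. The paddle is back in its wooden stand, handle up and released. I handed the job in at about 23 s of the 64 s allowed.

- **Rolling:** I pushed the tube at 2–3 cm/s with the paddle tilted 40°, then at 36° once joint 5 came close to its limit. It passed under the shelf strip without touching it.
- **Tube at rest:** its centre is 1.4 mm past the ideal seat (x about 51.4 mm against 50). Its axis is at z about 68.2 mm, against 67.5 fully sunk and 70 on the rails.
- **Skew:** the end on the +y side sits about 3 mm further on than it should. I tried one very slow nudge to square it; that only rolled it on about 2 mm. It has not moved since.
- **Everything else:** the loaded tube measured unchanged at x 125.0 mm. The lamp bowls and strip look unmoved in the last picture. I kept well away from the jug but did not measure it again at the end. Wrist force stayed under about 3 N at every reading.

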